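# Press the seized sleeve out of a feeder hub

### The job

A plastic sleeve is seized in the bore of the feeder hub clamped in the slotted stand. Take the steel drift from its socket block, feel for the bore along the slot, and press the sleeve down and out with it until it drops into the pan below, never pressing the drift on the hub or sleeve with more than 20 N; then stand the drift fully home in its socket again. Leave everything else where it is.

Things in the scene. Friction and masses are not known exactly. Their poses are not given: they have to be found in the camera images.
- drift: steel hand drift, 0.2 to 0.33 kg, upright in the socket. From its tip up: round shank 14 mm in diameter, 60 mm long, tip chamfered 1.5 mm; guard disc 36 mm in diameter (60 to 66 mm above the tip); square grip 20 x 20 mm (66 to 111 mm), to be pinched from above about 91 mm over the tip. Origin: centre of the tip's end face; z up the drift, x and y square to the grip's faces
- socket: galvanised block, 54 x 54 mm, 75 mm tall, fixed, with one upright round hole 21 mm in diameter and 70 mm deep in the middle of its top. Origin: centre of its underside, z up. The drift stands in it with the guard disc flat on the block's top, so its tip is 15 mm above the block's underside
- stand: galvanised slotted stand, fixed: base 110 x 180 mm, end plates 120 mm high at y = -80 and +80 mm, two rails forming a slot along its y. In the slot is clamped the feeder hub, a dark steel bar 44 (x) x 104 (y) x 45 mm, flat top 125 mm, underside 80 mm above the origin. A fixed open steel pan, rim 52 mm high, stands under it. Origin: centre of the underside, z up, y along the slot
- stand_slot (a point): mid-slot point at the level of the hub's top (125 mm up). NOT the bore: the 17 mm through bore in the middle of the hub lies at x = 0 and anywhere from y = -20 to +20 mm in the stand's frame, not measured; find it e.g. by sliding the drift's tip lightly on the hub's flat top along the slot until it drops in. The hub does not shift
- sleeve (a joint): how far (m) the white plastic sleeve, 16.5 mm across, 28 mm long, has gone straight down the bore. At 0 its top is 10 mm below the hub's top; it starts at 0 to 0.006. Pushing it takes roughly 8 to 14 N. At about 0.025 to 0.030 (drift tip 35 to 40 mm below the hub's top) it comes free, the force vanishes and it falls into the pan, where it reads 0.075
- tin: bystander: closed yellow tin canister, 84 mm across, 115 mm tall, standing in the tray. Origin: centre of its underside
- measure: bystander: steel measuring cup with a side handle, 68 mm across, 55 mm tall, in the tray. Origin: centre of its underside
- dustpan: bystander: bamboo dustpan, 120 x 140 mm pan with a 70 mm handle, in the tray. Origin: centre of its underside
- cap: bystander: black plastic feeder cap, 72 mm across, 34 mm tall, near the robot. Origin: centre of its underside
- jar: bystander: glass jar with steel lid, 60 mm across, 85 mm tall, towards the far edge. Origin: centre of its underside
- wrench: bystander: steel wrench lying flat near the far edge. Origin: middle of the tool's underside
- brush: bystander: hand brush lying flat near the far edge. Origin: middle of the tool's underside
There are look-alikes about, which are no part of the job. What is meant by the stand is not brown, and is the larger of those in its own colour.

How it is judged:
By the outcome, as a careful person would: the job done as asked, in the order asked, and still so for the second after the job is handed in, with the robot touching nothing.
It also fails if it takes over 67 s, if anything falls off the work surface, if the arm or the gripper's body presses on something with over 40 N, if the wrist force passes 120 N, or if a joint passes its speed limit or range.

### The arm

A 7-joint arm with a two-finger parallel gripper is mounted at the origin on the work surface. World frame = base frame: x ahead of the robot, y to its left, z up, the work surface at z = 0. Lengths are in mm, angles in rad, forces in N, time in s.
With the tool pointing down it reaches from about 400 to 875 mm from the base axis. Payload 4.4 kg.
Tool frame: the origin (TCP) lies at the very end of the fingers, on their centre line; the grasp point (between the pads) lies 19 mm behind it; z points along the fingers, y is the line along which they close (so a half turn about z gives the same grasp; the last joint's range is limited). The gripper opens to 85 mm and grips with 20 to 120 N. Pads are 22 mm wide; open, the fingers measure 114 mm over their backs; the gripper's body (76 mm by 85 mm) begins 54 mm behind the grasp point. The pads swing forward as they close: fully open they stand 13 mm farther back than shut.
Start: joints at [1.132, 0.628, 0.038, 1.517, -0.027, 0.996, -0.02], TCP at [236.774, -605.356, 231.313] pointing down, gripper open.
Joint ranges: [-3.06, 3.06], [-0.37, 2.12], [-1.25, 1.32], [0.18, 2.47], [-1.1, 4.24], [0.23, 1.98], [-2.94, 2.94]. Speed limits (rad/s): [2.57, 2.57, 3.14, 3.14, 3.14, 3.14, 3.14].

### API

Orientations are given as [roll, pitch, yaw] about the fixed x, y, z axes, in that order (R = Rz(yaw) Ry(pitch) Rx(roll)).
In Python, from cell import read_state, get_image, camera_info, finish_job gives the robot as it stands.
- The arm moves only by the tool play_rows, never from a script. Its argument "deltas" is one flat list of numbers, 7 for each row, row after row: the shift along the tool's x, y, z in mm, then the turn, a rotation vector about the tool's x, y, z in rad, then the opening, from 0 (shut) to 1 (fully open). In form: [dx, dy, dz, ax, ay, az, grip, dx, dy, dz, ax, ay, az, grip, ...]. A call has 1 to 10 rows; each row is the pose to reach, as a shift and turn from the pose commanded when the call began, along the tool's axes at that moment; what a row does not reach only later rows make up. A row lasts 1/8 s, in which the tool goes at most 62.5 mm and 10.7 degrees, less where a joint would pass 70% of its speed; a pose out of reach is approached as far as the arm can. A call with a gripper value outside its range is refused whole. The fingers move at their own pace and stop on an object; the grip force is fixed at half the most. Time passes only in rows, so rows that repeat a pose let the fingers close. It gives the time, the measured TCP pose, the force, the opening and the grip force at its end, in the units of the state.
- read_state(): the state, without advancing time (a new reading comes with each control period).
- get_image(name): name is "side" or "top" or "wrist"; returns the picture (480x640x3 uint8, red, green, blue); there is no depth.
- camera_info(name): a dict with "fx", "fy", "cx", "cy" (pixels), "T" (4x4, takes a point from camera to world coordinates). Camera axes: x right, y down, z forward; pixel columns grow to the right and rows downward; lengths in mm; the calibration is good to about 2 mm. A picture is of the moment at which its call begins: read the wrist's pose just before it. camera_info takes no time and is no camera call; for the wrist camera it gives the pose at the moment of the call.
- finish_job(): hands the job in; it is judged then, once.
The state is a dict: "clock": time; "qpos": joint angles; "qd": joint speeds; "tau": joint torques, N m; "eef_pos": TCP position; "tool_rot": TCP orientation; "force": force on the tool from outside, world axes, zero at the start; "torque": the same for the moment, N m; "width": finger opening in mm; "gripper_force": force on a finger pad.
Only numpy, scipy, OpenCV 4.12 (cv2) and the standard library are available. Lean on these libraries where they do the work, as an engineer would, in place of code of your own. Each camera call takes 0.05 s, during which the arm holds its last target. There are 200 camera calls.

## Working session

There is one attempt and no reset: what is moved stays moved. The work goes in short steps, Python scripts to look and compute and a tool call to move; the robot and the scene stay as the last step left them, time stands still between calls to the robot, and variables do not carry over. Pictures are saved under pics/ and viewed, at most 10 in all, crops included, and the job is handed in when it is done.

Besides the shell and the picture viewer there is one more tool, called after "Call:" by a JSON object that holds its "api" and its "payload", one argument or row to a line. play_rows: Moves the arm, as the interface text tells. Its arguments: {"type":"object","properties":{"deltas":{"type":"array"}},"required":["deltas"]}

```bash
ls; mkdir -p pics
python3 - <<'E'
from cell import *
import cv2
print(read_state())
for n in("side","top"):
    cv2.imwrite(f"pics/{n}0.png",get_image(n)[:,:,::-1]); c=camera_info(n);print(n,c)
E
```

```text
pics
{'clock': 0.0, 'qpos': array([ 1.13218434,  0.6293464 ,  0.0384753 ,  1.51839043, -0.0269833 ,
        0.99629969, -0.02000327]), 'qd': array([ 6.65352058e-04,  7.32165660e-04,  5.36234320e-04,  2.84956473e-04,
        4.65644531e-05, -5.45563990e-04, -1.02230676e-04]), 'tau': array([ 2.53458929e-04, -5.63398790e+01,  1.22674473e+00, -1.93440789e+01,
        1.09834608e-02,  1.06176300e-02, -8.96501177e-06]), 'eef_pos': array([ 236.52445556, -604.75399619,  230.38236348]), 'tool_rot': array([-3.13966855e+00,  5.95689267e-05,  3.72790374e-01]), 'force': array([ 0.40544698, -0.00374176, -0.25194622]), 'torque': array([ 0.00343459,  0.06794715, -0.04336294]), 'gripper_force': 0.0, 'width': 85.27676860787184}
side {'fx': 595.3364430637461, 'fy': 595.3364430637461, 'cx': 322.42570058605247, 'cy': 239.04788198279832, 'T': array([[-8.83101172e-01, -3.62029122e-01,  2.98441342e-01,
         4.20102695e+01],
       [-4.69108327e-01,  6.92626047e-01, -5.47911066e-01,
         9.47754737e+02],
       [-8.34848439e-03, -6.23862223e-01, -7.81489750e-01,
         1.22159517e+03],
       [ 0.00000000e+00,  0.00000000e+00,  0.00000000e+00,
         1.00000000e+00]])}
top {'fx': 485.81542534534, 'fy': 485.81542534534, 'cx': 323.15881567002583, 'cy': 240.91320196795309, 'T': array([[-9.13888678e-03, -9.95539741e-01,  9.38994411e-02,
         3.70843676e+02],
       [-9.99950809e-01,  8.73642856e-03, -4.69625168e-03,
         1.61158505e+02],
       [ 3.85495942e-03, -9.39377406e-02, -9.95570610e-01,
         1.21675028e+03],
       [ 0.00000000e+00,  0.00000000e+00,  0.00000000e+00,
         1.00000000e+00]])}
```

View pics/side0.png

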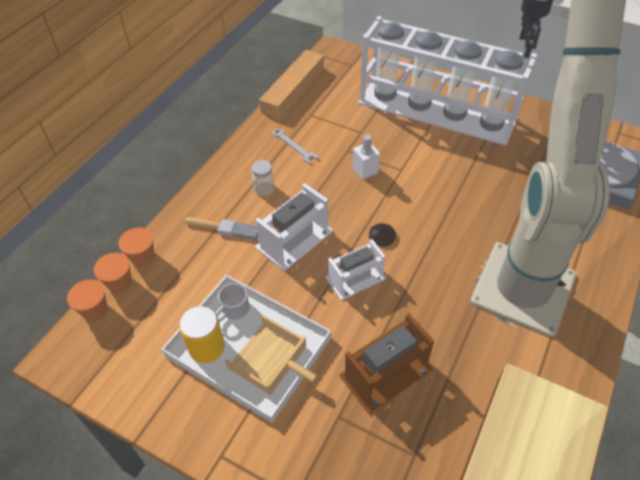

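View pics/top0.png

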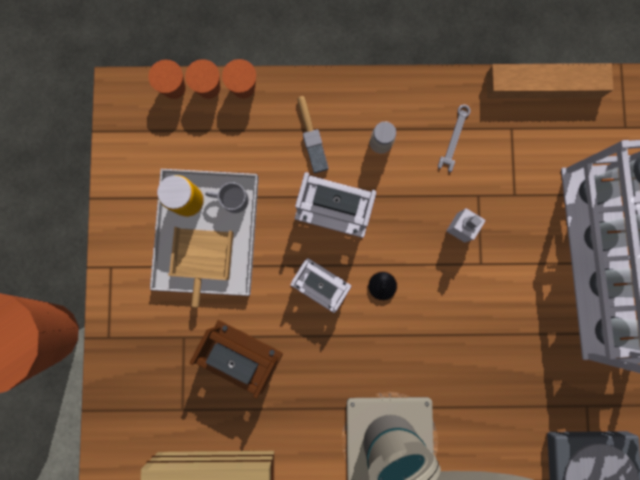

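The side and top views show the larger grey stand (top px 336,204; side px 293,220), the drift in its socket (top px 467,225; side px 366,155), and two decoys: a small grey stand and a brown one. I'll zoom in on the parts that matter.

Run:
```python
import cv2,numpy as np
t=cv2.imread("pics/top0.png");s=cv2.imread("pics/side0.png")
f=lambda i,x,y,w,h:cv2.resize(i[y:y+h,x:x+w],(400,300),interpolation=cv2.INTER_CUBIC)
cv2.imwrite("pics/z.png",np.vstack([np.hstack([f(t,286,166,100,75),f(t,432,195,80,60)]),np.hstack([f(s,240,180,106,80),f(s,320,125,80,60)])]))
```

```text
(no output)
```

View pics/z.png

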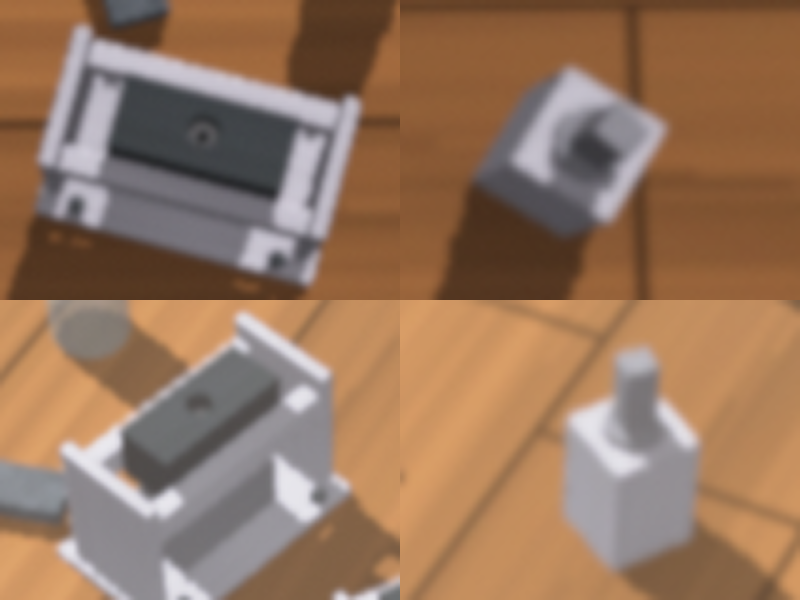

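The crops show the bore on the hub top (top px ≈336.8,199.3; side px ≈293,206.9) and the grip top (top px ≈475,222). Next I cast rays to the known heights.

```bash
cat > h.py <<'E'
import numpy as np,cv2
from cell import *
from scipy.spatial.transform import Rotation as R
def ray(n,u,v,z,c=None):
    c=c or camera_info(n);d=np.array([(u-c["cx"])/c["fx"],(v-c["cy"])/c["fy"],1]);T=c["T"]
    d=T[:3,:3]@d;o=T[:3,3];return (o+d*(z-o[2])/d[2])[:2]
def to_tool(p,yaw):
    "delta in the tool frame to reach TCP p (mm), tool down with yaw"
    s=read_state();A=R.from_euler('xyz',s["tool_rot"]);B=R.from_euler('xyz',[np.pi,0,yaw])
    return A.inv().apply(np.array(p)-s["eef_pos"]).round(1),(A.inv()*B).as_rotvec().round(4)
E
python3 - <<'E'
from h import *
print("bore",ray("top",336.75,199.25,125),ray("side",293,206.9,125))
t=cv2.imread("pics/top0.png")
hsv=cv2.cvtColor(t,cv2.COLOR_BGR2HSV)
m=((hsv[...,2]<90)&(hsv[...,1]<80)).astype(np.uint8);k=np.zeros_like(m);k[185:222,300:372]=m[185:222,300:372]
c=max(cv2.findContours(k,0,1)[0],key=cv2.contourArea);r=cv2.minAreaRect(c);b=cv2.boxPoints(r)
w=np.array([ray("top",*p,125) for p in b]);print("hub px",r,"\n",w.round(1),w.mean(0),np.linalg.norm(np.diff(w,axis=0),axis=1))
q=[(570,66),(667,128),(605,222),(512,158)]
w=np.array([ray("top",432+(x-400)/5,195+y/5,75) for x,y in q]);print("socket",w.round(1),w.mean(0),np.linalg.norm(np.diff(w,axis=0),axis=1))
e=np.diff(w,axis=0);print(np.degrees(np.arctan2(e[:,1],e[:,0])))
print("grip top",ray("top",432+218/5,195+135/5,126),ray("side",320+(635-400)/5,125+(356-300)/5,126))
# stand end-plate top corners (z=120) from the crop
q=[(82,28),(352,97),(313,282),(40,165)]
for x,y in q: print(ray("top",286+x/4,166+y/4,120).round(1))
E
```

```text
bore [568.78214399 124.206724  ] [572.6208754  122.98384315]
hub px ((335.98077392578125, 200.40383911132812), (43.15125274658203, 20.43545150756836), 15.255118370056152) 
 [[557.  179.5]
 [602.4 166.9]
 [575.3  72.3]
 [530.1  85.3]] [566.19543384 126.02055944] [47.11950402 98.39297595 47.02927817]
socket [[ 553.7 -184.7]
 [ 523.6 -229.7]
 [ 479.  -198.5]
 [ 509.9 -155.5]] [ 516.53743202 -192.09094951] [54.15076438 54.37448508 52.895567  ]
[-123.80747155  145.02287831   54.31769699]
grip top [ 513.73943662 -189.84116234] [ 521.07445837 -193.9015982 ]
[631.3 192.8]
[589.8  38.4]
[483.5  62.6]
[552.  217.3]
```

Run:
```python
from h import *
for p in ([236,-605,420],[380,-390,420],[470,-200,330]): print(to_tool(p,0.96))
c=camera_info("wrist");s=read_state();A=R.from_euler('xyz',s["tool_rot"])
print(c["fx"],A.inv().apply(c["T"][:3,3]-s["eef_pos"]),A.as_matrix().T@c["T"][:3,:3])
```

```text
(array([  -0.6,   -0.4, -189.5]), array([-1.700e-03, -5.000e-04, -5.872e-01]))
(array([ 211.8, -148.1, -189.3]), array([-1.700e-03, -5.000e-04, -5.872e-01]))
(array([ 364.8, -292.2,  -99. ]), array([-1.700e-03, -5.000e-04, -5.872e-01]))
415.06316214147387 [  78.83453462    0.17667802 -144.18626319] [[ 1.60966767e-04 -9.52237101e-01 -3.05359588e-01]
 [ 9.99999951e-01  7.16910191e-05  3.03576225e-04]
 [-2.67185004e-04 -3.05359622e-01  9.52237066e-01]]
```

Call:
{"api": "play_rows", "payload": {
  "deltas": [0, 0, -62, 0, 0, 0, 1, 0, 0, -124, 0, 0, 0, 1, 0, 0, -189, 0, 0, 0, 1, 40, -28, -189, 0, 0, -0.1, 1, 80, -56, -189, 0, 0, -0.2, 1, 120, -84, -189, 0, 0, -0.3, 1, 160, -112, -189, 0, 0, -0.4, 1, 200, -148, -189, 0, 0, -0.5, 1, 240, -180, -189, 0, 0, -0.587, 1, 280, -210, -189, 0, 0, -0.587, 1]
}}

```text
clock: 1.35
eef_pos: [421.4, -306.1, 420.1]
tool_rot: [-3.141, -0.0, 0.961]
force: [1.2, -0.8, -0.2]
width: 85.7
gripper_force: 0.0
```

Run:
```python
from h import *
print(to_tool([512,-196,310],0.96),read_state()["eef_pos"],read_state()["qpos"])
```

```text
(array([142.1,  11.2, 110.1]), array([-0.0004, -0.0001,  0.0005])) [ 421.44301767 -306.07396269  420.12627222] [ 0.70912755  0.28086366 -0.18397632  1.56648536  0.05255902  1.29954226
 -0.09216161]
```

Call:
{"api": "play_rows", "payload": {
  "deltas": [48, 4, 36, 0, 0, 0, 1, 96, 8, 73, 0, 0, 0, 1, 142, 11, 110, 0, 0, 0, 1, 142, 11, 110, 0, 0, 0, 1, 142, 11, 110, 0, 0, 0, 1]
}}

```text
clock: 1.98
eef_pos: [511.2, -198.4, 310.2]
tool_rot: [-3.141, 0.001, 0.96]
force: [-0.2, -0.5, 0.6]
width: 85.2
gripper_force: 0.0
```

Run:
```python
from h import *
print(read_state()["eef_pos"])
c=camera_info("wrist");i=get_image("wrist")[:,:,::-1];cv2.imwrite("pics/w1.png",i)
u=c["T"][:3,:3].T@(np.array([516,-192,126])-c["T"][:3,3]);u=u/u[2];print(u[0]*c["fx"]+c["cx"],u[1]*c["fy"]+c["cy"])
import pickle;pickle.dump(c,open("c1.pkl","wb"))
```

```text
[ 511.23611635 -198.41203449  310.19399872]
313.1895784735428 198.9480012346633
```

View pics/w1.png

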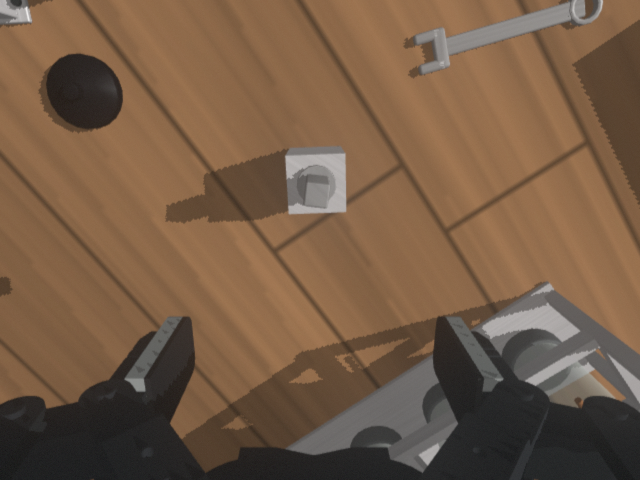

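The wrist view shows the socket at px (316,182), nearly square to the image, and the grip top at about (316,195). I'll zoom in for the grip's yaw.

Run:
```python
import cv2
i=cv2.imread("pics/w1.png");cv2.imwrite("pics/w1z.png",cv2.resize(i[140:220,276:356],(600,600),interpolation=cv2.INTER_CUBIC))
```

```text
(no output)
```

View pics/w1z.png

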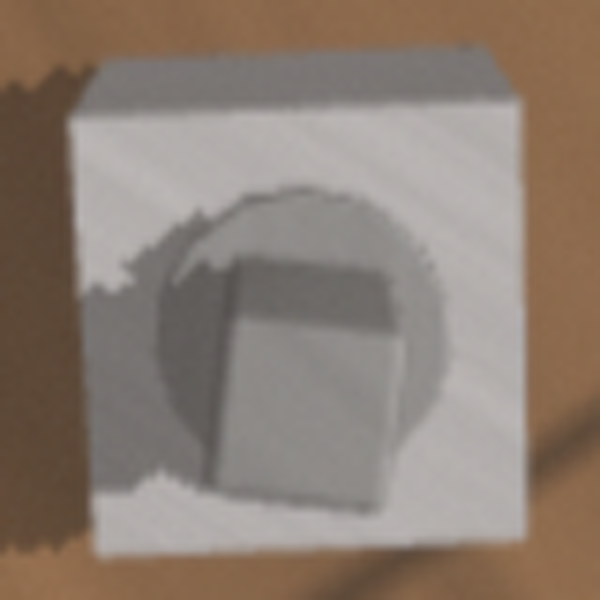

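Grip-top corners in the crop are (235,315), (404,335), (382,512) and (215,485), turned slightly against the block. Socket-top corners are (70,116), (520,98), (525,540) and (97,555).

Run:
```python
from h import *;import pickle
c=pickle.load(open("c1.pkl","rb"))
for q,z in(([(235,315),(404,335),(382,512),(215,485)],126),([(70,116),(520,98),(525,540),(97,555)],75)):
    w=np.array([ray("",276+x/7.5,140+y/7.5,z,c) for x,y in q]);e=np.diff(np.vstack([w,w[:1]]),axis=0)
    a=np.arctan2(e[:,1],e[:,0]);print(w.mean(0),np.linalg.norm(e,axis=1).round(1),np.mod(a,np.pi/2).round(3))
```

```text
[ 520.48832591 -191.20666072] [18.1 19.4 18.3 18.6] [0.841 0.849 0.796 0.839]
[ 519.94854598 -191.40309873] [54.  54.5 53.7 54.3] [0.999 0.995 0.996 1.001]
```

Run:
```python
from h import *
for z in (160,88): print(to_tool([520.3,-191.3,z],0.835))
```

```text
(array([ 11.8,   2.8, 150.8]), array([0.0009, 0.0007, 0.1231]))
(array([ 11.8,   2.7, 222.8]), array([0.0009, 0.0007, 0.1231]))
```

Call:
{"api": "play_rows", "payload": {
  "deltas": [4, 1, 50, 0, 0, 0.06, 1, 8, 2, 100, 0, 0, 0.12, 1, 12, 3, 151, 0.001, 0.001, 0.123, 1, 12, 3, 151, 0.001, 0.001, 0.123, 1, 12, 3, 151, 0.001, 0.001, 0.123, 1]
}}

```text
clock: 2.65
eef_pos: [522.0, -191.1, 161.4]
tool_rot: [3.139, -0.002, 0.835]
force: [0.4, -0.2, -0.1]
width: 85.3
gripper_force: 0.0
```

Run:
```python
from h import *
for i in range(3):print(to_tool([520.3,-191.3,88],0.835))
```

```text
(array([-1.4, -1.3, 73.4]), array([ 0.0022, -0.0019,  0.0003]))
(array([-1.4, -1.3, 73.4]), array([ 0.0022, -0.0019,  0.0003]))
(array([-1.4, -1.3, 73.4]), array([ 0.0022, -0.0019,  0.0003]))
```

Call:
{"api": "play_rows", "payload": {
  "deltas": [-1, -1, 30, 0.001, -0.001, 0, 1, -1.4, -1.3, 55, 0.002, -0.002, 0, 1, -1.4, -1.3, 73, 0.002, -0.002, 0, 1, -1.4, -1.3, 73, 0.002, -0.002, 0, 1, -1.4, -1.3, 73, 0.002, -0.002, 0, 0, -1.4, -1.3, 73, 0.002, -0.002, 0, 0, -1.4, -1.3, 73, 0.002, -0.002, 0, 0, -1.4, -1.3, 73, 0.002, -0.002, 0, 0, -1.4, -1.3, 73, 0.002, -0.002, 0, 0, -1.4, -1.3, 73, 0.002, -0.002, 0, 0]
}}

```text
clock: 3.9
eef_pos: [519.3, -189.9, 86.9]
tool_rot: [-3.139, 0.001, 0.837]
force: [-0.4, -0.4, 6.2]
width: 19.2
gripper_force: 59.1
```

Run:
```python
from h import *
s=read_state();print(s);print(to_tool([520.3,-191.3,88],0.835))
```

```text
{'clock': 3.9, 'qpos': array([ 0.3939269 ,  0.69790748, -0.14428149,  1.90828647,  0.1773496 ,
        0.54982087, -0.60276006]), 'qd': array([-9.12491628e-04,  4.52034402e-05, -1.39691509e-03,  2.09398840e-03,
       -3.30029864e-04, -6.72445703e-04,  8.05414796e-04]), 'tau': array([-1.14906051e-01, -4.91760600e+01, -1.24280624e+00, -1.12377450e+01,
       -5.88697600e-03, -2.44857660e-01, -4.49386707e-04]), 'eef_pos': array([ 519.3417168 , -189.91725713,   86.93082684]), 'tool_rot': array([-3.13946989e+00,  7.93769805e-04,  8.36827115e-01]), 'force': array([-0.40202979, -0.36066509,  6.18285488]), 'torque': array([0.01347805, 0.18893906, 0.02128879]), 'gripper_force': 59.067556858062744, 'width': 19.23923927327015}
(array([-0.4,  1.6, -1.1]), array([-0.0021,  0.0008,  0.0018]))
```

Run:
```python
from h import *
for p,y in (([519.5,-190,260],0.837),([563,100,260],1.29)): print(to_tool(p,y))
```

```text
(array([-1.000e-01, -2.000e-01, -1.731e+02]), array([-0.0021,  0.0008, -0.0002]))
(array([ 244.4, -162.1, -172.9]), array([-2.300e-03,  3.000e-04, -4.532e-01]))
```

Call:
{"api": "play_rows", "payload": {
  "deltas": [0, 0, -12, 0, 0, 0, 0, 0, 0, -30, 0, 0, 0, 0, 0, 0, -60, 0, 0, 0, 0, 0, 0, -100, 0, 0, 0, 0, 0, 0, -140, 0, 0, 0, 0, 0, 0, -172, 0, 0, 0, 0, 0, 0, -172, 0, 0, 0, 0]
}}

```text
clock: 4.78
eef_pos: [520.8, -190.3, 260.9]
tool_rot: [3.14, -0.001, 0.837]
force: [1.3, 0.5, -2.6]
width: 19.4
gripper_force: 59.0
```

Run:
```python
from h import *
print(to_tool([563,100,260],1.29),read_state()["force"],read_state()["width"])
```

```text
(array([ 243.8, -163.2,    0.8]), array([ 0.002 , -0.0007, -0.4533])) [ 1.29085485  0.47880142 -2.62879332] 19.379053924558917
```

Call:
{"api": "play_rows", "payload": {
  "deltas": [30, -20, 0, 0, 0, -0.06, 0, 70, -46, 0, 0, 0, -0.13, 0, 112, -75, 0, 0, 0, -0.2, 0, 154, -103, 0, 0, 0, -0.28, 0, 196, -131, 0, 0, 0, -0.36, 0, 228, -152, 0, 0, 0, -0.42, 0, 244, -163, 1, 0.002, 0, -0.453, 0, 244, -163, 1, 0.002, 0, -0.453, 0, 244, -163, 1, 0.002, 0, -0.453, 0]
}}

```text
clock: 5.9
eef_pos: [561.6, 97.7, 257.0]
tool_rot: [-3.136, 0.002, 1.286]
force: [-0.2, -0.7, -1.9]
width: 19.3
gripper_force: 58.9
```

Run:
```python
from h import *;import pickle
s=read_state();print(s["eef_pos"],s["tool_rot"],s["force"])
c=camera_info("wrist");i=get_image("wrist")[:,:,::-1];cv2.imwrite("pics/w2.png",i);pickle.dump(c,open("c2.pkl","wb"))
```

```text
[561.63793302  97.69641952 256.95570061] [-3.13581970e+00  1.58003962e-03  1.28649893e+00] [-0.15785588 -0.65275119 -1.93854455]
```

View pics/w2.png

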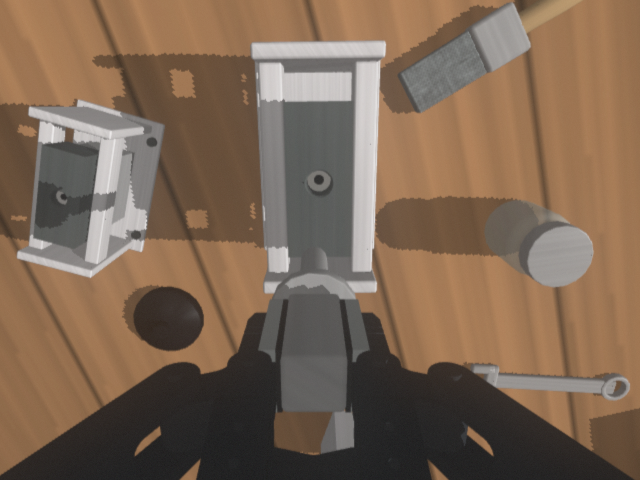

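The wrist view shows the stand aligned with the image, the bore with the sleeve inside at px ≈(319,181), and the drift's lower shank end at ≈(317,250).

Run:
```python
from h import *;import pickle
c=pickle.load(open("c2.pkl","rb"));g=cv2.cvtColor(cv2.imread("pics/w2.png"),cv2.COLOR_BGR2GRAY)
print(g[165:200:2,300:340:2])
for r in(130,180,220):print(r,[(x,int(g[r,x])) for x in list(range(276,294,2))+list(range(346,362,2))])
w=ray("",319,181,125,c);print("bore",w)
a,b=ray("",319.5,110,125,c),ray("",318,220,125,c)
s=read_state();print("slot yaw",np.arctan2(*(a-b)[::-1]))
P=s["eef_pos"]+R.from_euler('xyz',s["tool_rot"]).apply([0,0,72]);u=c["T"][:3,:3].T@(P-c["T"][:3,3]);print("tip",P,u[:2]/u[2]*c["fx"]+[c["cx"],c["cy"]])
```

```text
[[ 90  91  92  92  91  91  92  93  93  94  93  92  92  92  93  95  96  97
   95  94]
 [ 89  90  93  91  91  90  92  93  94  94  94  93  92  93  93  93  94  96
   95  94]
 [ 90  90  91  91  89  91  93  93  92  89  89  87  89  93  93  94  95  97
   94  95]
 [ 92  91  90  93  90  91  96 101 113 119 117 111  89  81  94  93  95  95
   95  92]
 [ 90  91  91  92  91 100 120 121 121 120 120 121 120 102  79  93  94  96
   96  93]
 [ 90  90  90  94 102 120 121 119  80  61  70 110 122 121 101  79  94  96
   94  93]
 [ 90  90  90 101 119 121 120  92  50  48  49  58 118 122 122  94  88  96
   94  94]
 [ 90  88  91 103 120 120 123  63  52  50  50  49 117 121 121 104  77  97
   92  93]
 [ 88  85  92  99 118 122 122  76  49  48  49  57 117 121 122  88  70  96
   93  94]
 [ 90  87  93  94 116 121 121 116  74  54  60  95 121 122 123  72  70  95
   95  94]
 [ 90  91  93 100  88 121 121 121 120 118 117 121 122 122 109  65  70  96
   92  93]
 [ 89  90  92 102  83 106 120 120 121 121 122 120 121 114  69  65  78  95
   93  92]
 [ 91  88  90  99  88  70  94 115 121 121 120 119 105  71  63  66  91  96
   93 
[... 470 characters left out ...]
, (282, 122), (284, 100), (286, 93), (288, 94), (290, 94), (292, 96), (346, 98), (348, 99), (350, 96), (352, 98), (354, 134), (356, 194), (358, 202), (360, 206)]
180 [(276, 126), (278, 128), (280, 131), (282, 129), (284, 118), (286, 93), (288, 91), (290, 91), (292, 91), (346, 94), (348, 95), (350, 96), (352, 107), (354, 162), (356, 195), (358, 195), (360, 200)]
220 [(276, 124), (278, 125), (280, 128), (282, 129), (284, 125), (286, 107), (288, 91), (290, 92), (292, 92), (346, 93), (348, 95), (350, 95), (352, 121), (354, 185), (356, 187), (358, 191), (360, 194)]
bore [573.78527759 126.65391555]
slot yaw 1.2768440051212917
tip [561.36784775  97.6715281  185.17784059] [312.61966085 255.94390072]
```

Run:
```python
from h import *;import pickle
c=pickle.load(open("c2.pkl","rb"));i=cv2.imread("pics/w2.png");print(c["cx"],c["cy"])
cv2.imwrite("pics/w2z.png",cv2.resize(i[160:310,250:390],(700,750)[:2] if 0 else (560,600),interpolation=cv2.INTER_CUBIC))
```

```text
313.5026933639142 240.22121509116943
```

View pics/w2z.png

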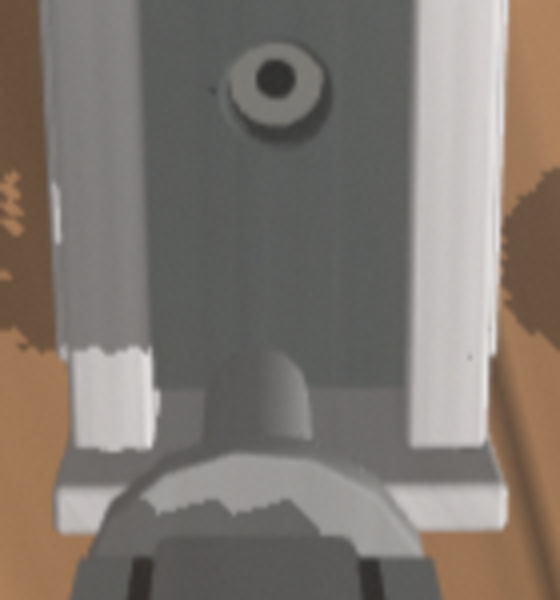

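The crop shows the bore rim centre at px ≈(319.2,183.3), and the tip's end face at ≈(314.3,257). My prediction for the tip was (312.6,256), so I'll apply about −1 mm along tool y.

```bash
cat >> h.py <<'E'
def cfg():
    import pickle
    c=pickle.load(open("c2.pkl","rb"));y=1.2865
    return ray("",319.2,183.3,125,c)-1.0*np.array([np.sin(y),-np.cos(y)])
E
python3 - <<'E'
from h import *
b=cfg();print(b,to_tool([*b,204],1.2865))
E
```

```text
[572.52667284 125.41148823] (array([29.7,  2.8, 53.1]), array([-0.0054,  0.0012, -0.0004]))
```

Call:
{"api": "play_rows", "payload": {
  "deltas": [15, 1.4, 10, -0.003, 0.001, 0, 0, 29.7, 2.8, 30, -0.005, 0.001, 0, 0, 29.7, 2.8, 48, -0.005, 0.001, 0, 0, 29.7, 2.8, 53, -0.005, 0.001, 0, 0, 29.7, 2.8, 53, -0.005, 0.001, 0, 0, 29.7, 2.8, 53, -0.005, 0.001, 0, 0]
}}

```text
clock: 6.7
eef_pos: [573.1, 128.4, 205.0]
tool_rot: [3.141, -0.002, 1.29]
force: [0.5, 0.3, -2.9]
width: 19.4
gripper_force: 58.9
```

Run:
```python
from h import *
b=cfg();print(to_tool([*b,204],1.2865),read_state()["force"])
```

```text
(array([-3.1,  0.3,  1. ]), array([ 0.0008, -0.0025,  0.0031])) [ 0.45253522  0.26705462 -2.90863413]
```

Call:
{"api": "play_rows", "payload": {
  "deltas": [-3, 0.3, 1, 0, -0.002, 0, 0, -3, 0.3, 2, 0, -0.002, 0, 0, -3, 0.3, 2, 0, -0.002, 0, 0]
}}

```text
clock: 7.08
eef_pos: [572.0, 125.2, 202.7]
tool_rot: [3.142, 0.0, 1.289]
force: [0.3, -0.2, -2.2]
width: 19.4
gripper_force: 58.9
```

Run:
```python
from h import *
b=cfg();print(to_tool([*b,202],1.2865),read_state()["force"])
```

```text
(array([0.4, 0.4, 0.7]), array([0.0001, 0.0001, 0.003 ])) [ 0.32101671 -0.18515663 -2.24721836]
```

Call:
{"api": "play_rows", "payload": {
  "deltas": [0.4, 0.4, 2, 0, 0, 0, 0, 0.4, 0.4, 4, 0, 0, 0, 0, 0.4, 0.4, 5, 0, 0, 0, 0, 0.4, 0.4, 6, 0, 0, 0, 0, 0.4, 0.4, 6.5, 0, 0, 0, 0]
}}

```text
clock: 7.7
eef_pos: [572.5, 125.6, 196.0]
tool_rot: [-3.141, 0.0, 1.29]
force: [0.4, 0.1, -1.8]
width: 19.4
gripper_force: 58.9
```

Call:
{"api": "play_rows", "payload": {
  "deltas": [0, 0, 0.7, 0, 0, 0, 0, 0, 0, 1.4, 0, 0, 0, 0, 0, 0, 2, 0, 0, 0, 0, 0, 0, 2, 0, 0, 0, 0]
}}

```text
clock: 8.2
eef_pos: [572.5, 125.5, 194.0]
tool_rot: [-3.141, 0.0, 1.29]
force: [0.7, 1.0, -1.5]
width: 19.6
gripper_force: 58.9
```

Call:
{"api": "play_rows", "payload": {
  "deltas": [0, 0, 0.7, 0, 0, 0, 0, 0, 0, 1.4, 0, 0, 0, 0, 0, 0, 2.1, 0, 0, 0, 0, 0, 0, 3, 0, 0, 0, 0, 0, 0, 3, 0, 0, 0, 0]
}}

```text
clock: 8.82
eef_pos: [572.5, 125.5, 191.0]
tool_rot: [-3.141, 0.0, 1.29]
force: [0.1, 0.5, -1.6]
width: 19.1
gripper_force: 58.9
```

Tip is 6 mm below the hub top with no added force, so it is in the bore. Continuing down to the sleeve.

Call:
{"api": "play_rows", "payload": {
  "deltas": [0, 0, 0.8, 0, 0, 0, 0, 0, 0, 1.6, 0, 0, 0, 0, 0, 0, 2.4, 0, 0, 0, 0, 0, 0, 3.2, 0, 0, 0, 0, 0, 0, 4, 0, 0, 0, 0]
}}

```text
clock: 9.45
eef_pos: [572.5, 125.6, 187.0]
tool_rot: [-3.141, 0.0, 1.29]
force: [0.5, 1.1, -1.7]
width: 19.1
gripper_force: 58.9
```

Call:
{"api": "play_rows", "payload": {
  "deltas": [0, 0, 0.6, 0, 0, 0, 0, 0, 0, 1.2, 0, 0, 0, 0, 0, 0, 1.8, 0, 0, 0, 0, 0, 0, 2.4, 0, 0, 0, 0, 0, 0, 3, 0, 0, 0, 0]
}}

```text
clock: 10.07
eef_pos: [572.5, 125.6, 184.0]
tool_rot: [-3.141, 0.0, 1.29]
force: [-0.2, -0.1, -2.1]
width: 19.7
gripper_force: 58.9
```

Call:
{"api": "play_rows", "payload": {
  "deltas": [0, 0, 0.5, 0, 0, 0, 0, 0, 0, 1, 0, 0, 0, 0, 0, 0, 1.5, 0, 0, 0, 0, 0, 0, 2, 0, 0, 0, 0]
}}

```text
clock: 10.58
eef_pos: [572.5, 125.5, 182.0]
tool_rot: [-3.141, 0.0, 1.29]
force: [-0.9, -0.2, -1.5]
width: 19.1
gripper_force: 58.9
```

Call:
{"api": "play_rows", "payload": {
  "deltas": [0, 0, 0.5, 0, 0, 0, 0, 0, 0, 1, 0, 0, 0, 0, 0, 0, 1.5, 0, 0, 0, 0, 0, 0, 2, 0, 0, 0, 0]
}}

```text
clock: 11.08
eef_pos: [572.6, 125.7, 180.8]
tool_rot: [3.141, -0.0, 1.29]
force: [-1.9, -0.6, 6.4]
width: 19.2
gripper_force: 60.2
```

Call:
{"api": "play_rows", "payload": {
  "deltas": [0, 0, 0.4, 0, 0, 0, 0, 0, 0, 0.8, 0, 0, 0, 0, 0, 0, 1.2, 0, 0, 0, 0]
}}

```text
clock: 11.45
eef_pos: [572.7, 125.7, 179.7]
tool_rot: [3.141, -0.0, 1.29]
force: [-2.4, -0.0, 6.4]
width: 19.3
gripper_force: 59.8
```

Call:
{"api": "play_rows", "payload": {
  "deltas": [0, 0, 0.4, 0, 0, 0, 0, 0, 0, 0.8, 0, 0, 0, 0, 0, 0, 1.2, 0, 0, 0, 0]
}}

```text
clock: 11.82
eef_pos: [572.7, 125.7, 178.6]
tool_rot: [3.141, -0.0, 1.29]
force: [-2.1, -0.6, 6.5]
width: 19.2
gripper_force: 59.9
```

Call:
{"api": "play_rows", "payload": {
  "deltas": [0, 0, 0.6, 0, 0, 0, 0, 0, 0, 1.2, 0, 0, 0, 0, 0, 0, 1.8, 0, 0, 0, 0, 0, 0, 2.4, 0, 0, 0, 0, 0, 0, 3, 0, 0, 0, 0]
}}

```text
clock: 12.45
eef_pos: [572.6, 125.6, 175.3]
tool_rot: [3.141, 0.0, 1.29]
force: [-1.7, -0.6, 4.0]
width: 19.3
gripper_force: 59.6
```

Call:
{"api": "play_rows", "payload": {
  "deltas": [0, 0, 0.7, 0, 0, 0, 0, 0, 0, 1.4, 0, 0, 0, 0, 0, 0, 2.1, 0, 0, 0, 0, 0, 0, 2.8, 0, 0, 0, 0, 0, 0, 3.5, 0, 0, 0, 0, 0, 0, 4.2, 0, 0, 0, 0]
}}

```text
clock: 13.2
eef_pos: [572.6, 125.6, 170.6]
tool_rot: [3.141, 0.0, 1.29]
force: [-1.4, -0.4, 6.0]
width: 19.1
gripper_force: 59.7
```

Call:
{"api": "play_rows", "payload": {
  "deltas": [0, 0, 0.7, 0, 0, 0, 0, 0, 0, 1.4, 0, 0, 0, 0, 0, 0, 2.1, 0, 0, 0, 0, 0, 0, 2.8, 0, 0, 0, 0, 0, 0, 3.5, 0, 0, 0, 0, 0, 0, 4.2, 0, 0, 0, 0]
}}

```text
clock: 13.95
eef_pos: [572.5, 125.6, 166.0]
tool_rot: [-3.141, 0.0, 1.29]
force: [-0.4, -0.0, 2.9]
width: 19.2
gripper_force: 59.4
```

Call:
{"api": "play_rows", "payload": {
  "deltas": [0, 0, 0.7, 0, 0, 0, 0, 0, 0, 1.4, 0, 0, 0, 0, 0, 0, 2.1, 0, 0, 0, 0, 0, 0, 2.8, 0, 0, 0, 0, 0, 0, 3.5, 0, 0, 0, 0]
}}

```text
clock: 14.58
eef_pos: [572.6, 125.6, 162.8]
tool_rot: [3.142, 0.0, 1.29]
force: [-1.4, 0.0, 3.9]
width: 19.2
gripper_force: 59.5
```

Call:
{"api": "play_rows", "payload": {
  "deltas": [0, 0, 0.7, 0, 0, 0, 0, 0, 0, 1.4, 0, 0, 0, 0, 0, 0, 2.1, 0, 0, 0, 0, 0, 0, 2.8, 0, 0, 0, 0, 0, 0, 3.5, 0, 0, 0, 0]
}}

```text
clock: 15.2
eef_pos: [572.3, 125.5, 158.9]
tool_rot: [-3.141, 0.001, 1.29]
force: [-0.2, -0.9, -2.2]
width: 19.5
gripper_force: 59.0
```

Force has vanished. I'll go a few mm further to confirm it is free, then withdraw.

Call:
{"api": "play_rows", "payload": {
  "deltas": [0, 0, 0.8, 0, 0, 0, 0, 0, 0, 1.6, 0, 0, 0, 0, 0, 0, 2.4, 0, 0, 0, 0, 0, 0, 3.2, 0, 0, 0, 0, 0, 0, 4, 0, 0, 0, 0, 0, 0, 5, 0, 0, 0, 0]
}}

```text
clock: 15.95
eef_pos: [572.6, 125.5, 154.2]
tool_rot: [-3.142, 0.0, 1.29]
force: [0.1, 0.5, -2.8]
width: 19.4
gripper_force: 59.0
```

Call:
{"api": "play_rows", "payload": {
  "deltas": [0, 0, -3, 0, 0, 0, 0, 0, 0, -10, 0, 0, 0, 0, 0, 0, -20, 0, 0, 0, 0, 0, 0, -30, 0, 0, 0, 0, 0, 0, -40, 0, 0, 0, 0, 0, 0, -55, 0, 0, 0, 0, 0, 0, -75, 0, 0, 0, 0, 0, 0, -100, 0, 0, 0, 0, 0, 0, -106, 0, 0, 0, 0]
}}

```text
clock: 17.08
eef_pos: [573.6, 126.0, 262.5]
tool_rot: [3.138, -0.002, 1.29]
force: [-0.4, 0.3, -2.1]
width: 19.1
gripper_force: 59.0
```

Run:
```python
from h import *
print(read_state()["force"],to_tool([520.3,-190.8,260],0.837),to_tool([520.3,-190.8,170],0.837))
for n in("side","wrist"):cv2.imwrite(f"pics/{n}3.png",get_image(n)[:,:,::-1])
a=cv2.imread("pics/side3.png");b=cv2.imread("pics/wrist3.png")
cv2.imwrite("pics/z3.png",np.hstack([cv2.resize(a[170:270,240:340],(400,400)),cv2.resize(b[100:300,220:420],(400,400))]))
```

```text
[-0.40418954  0.29050848 -2.14708721] (array([-319.2,   36.7,    2. ]), array([ 0.0027, -0.0025,  0.4527])) (array([-319.3,   36.4,   92. ]), array([ 0.0027, -0.0025,  0.4527]))
```

View pics/z3.png

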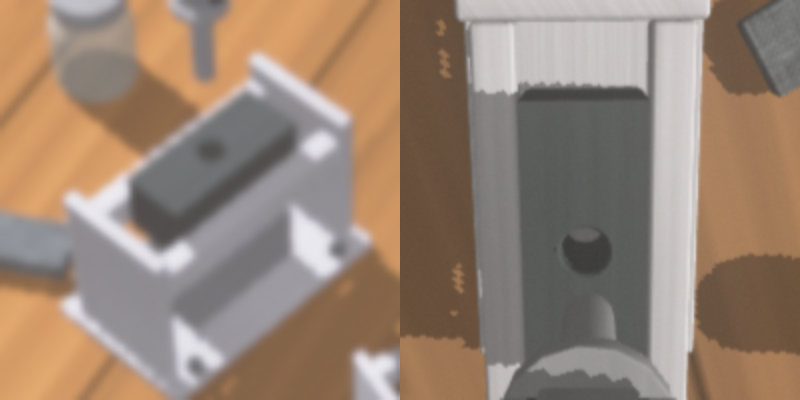

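The bore is now empty and the sleeve is out (wrist crop, px 585,250). Next I carry the drift back over the socket.

Call:
{"api": "play_rows", "payload": {
  "deltas": [-30, 3, 2, 0, 0, 0.04, 0, -75, 8, 2, 0, 0, 0.1, 0, -120, 14, 2, 0, 0, 0.17, 0, -165, 19, 2, 0, 0, 0.24, 0, -210, 24, 2, 0, 0, 0.31, 0, -255, 29, 2, 0, 0, 0.37, 0, -290, 33, 2, 0, 0, 0.42, 0, -319, 36.5, 2, 0.003, -0.002, 0.453, 0, -319, 36.5, 2, 0.003, -0.002, 0.453, 0, -319, 36.5, 2, 0.003, -0.002, 0.453, 0]
}}

```text
clock: 18.42
eef_pos: [518.9, -189.9, 257.6]
tool_rot: [-3.137, 0.003, 0.838]
force: [0.2, -0.1, -2.9]
width: 18.8
gripper_force: 58.8
```

Run:
```python
from h import *
print(read_state()["force"],to_tool([520,-190.8,155],0.837))
```

```text
[ 0.19133656 -0.124171   -2.860556  ] (array([  0.3,   1.9, 102.6]), array([-0.0043,  0.0025,  0.0008]))
```

Call:
{"api": "play_rows", "payload": {
  "deltas": [0.3, 1.9, 30, -0.004, 0.002, 0, 0, 0.3, 1.9, 65, -0.004, 0.002, 0, 0, 0.3, 1.9, 92, -0.004, 0.002, 0, 0, 0.3, 1.9, 103, -0.004, 0.002, 0, 0, 0.3, 1.9, 103, -0.004, 0.002, 0, 0, 0.3, 1.9, 103, -0.004, 0.002, 0, 0]
}}

```text
clock: 19.18
eef_pos: [521.3, -192.0, 156.4]
tool_rot: [3.138, -0.0, 0.837]
force: [0.0, 0.4, -2.8]
width: 19.3
gripper_force: 58.8
```

Run:
```python
from h import *
print(read_state()["force"],to_tool([519.9,-190.7,152],0.837))
```

```text
[ 0.03827503  0.38449953 -2.78685404] (array([-0. , -1.9,  4.4]), array([ 0.0033, -0.0002,  0.0004]))
```

Call:
{"api": "play_rows", "payload": {
  "deltas": [0, -1.9, 2, 0.003, 0, 0, 0, 0, -1.9, 4, 0.003, 0, 0, 0, 0, -1.9, 4, 0.003, 0, 0, 0]
}}

```text
clock: 19.55
eef_pos: [518.9, -190.9, 151.4]
tool_rot: [-3.14, 0.001, 0.837]
force: [0.5, -0.2, -1.5]
width: 19.3
gripper_force: 58.8
```

Run:
```python
from h import *
print(read_state()["force"],to_tool([519.9,-190.7,140],0.837))
```

```text
[ 0.50542893 -0.18303334 -1.53457404] (array([ 0.9,  0.6, 11.4]), array([-0.0014,  0.0008, -0.0003]))
```

Call:
{"api": "play_rows", "payload": {
  "deltas": [0.8, 0.5, 2, 0, 0, 0, 0, 0.8, 0.5, 4, 0, 0, 0, 0, 0.8, 0.5, 6, 0, 0, 0, 0, 0.8, 0.5, 8, 0, 0, 0, 0, 0.8, 0.5, 10, 0, 0, 0, 0, 0.8, 0.5, 12, 0, 0, 0, 0]
}}

```text
clock: 20.3
eef_pos: [519.8, -190.6, 139.1]
tool_rot: [-3.14, 0.001, 0.837]
force: [-0.4, 0.2, -2.5]
width: 19.2
gripper_force: 58.8
```

Run:
```python
from h import *
print(read_state()["force"],to_tool([519.9,-190.7,92],0.837))
```

```text
[-0.44603792  0.15341069 -2.54869577] (array([ 0. ,  0.2, 47.1]), array([-0.0015,  0.0008, -0.0002]))
```

Tip is 8 mm into the socket hole with no contact force. Lowering on.

Call:
{"api": "play_rows", "payload": {
  "deltas": [0, 0.2, 6, 0, 0, 0, 0, 0, 0.2, 12, 0, 0, 0, 0, 0, 0.2, 18, 0, 0, 0, 0, 0, 0.2, 24, 0, 0, 0, 0, 0, 0.2, 30, 0, 0, 0, 0, 0, 0.2, 36, 0, 0, 0, 0, 0, 0.2, 41, 0, 0, 0, 0, 0, 0.2, 45, 0, 0, 0, 0, 0, 0.2, 47, 0, 0, 0, 0]
}}

```text
clock: 21.42
eef_pos: [519.9, -190.7, 92.1]
tool_rot: [-3.14, 0.001, 0.837]
force: [-0.2, -0.0, -1.6]
width: 19.3
gripper_force: 58.8
```

Call:
{"api": "play_rows", "payload": {
  "deltas": [0, 0, 1, 0, 0, 0, 0, 0, 0, 2, 0, 0, 0, 0, 0, 0, 3, 0, 0, 0, 0]
}}

```text
clock: 21.8
eef_pos: [520.0, -190.7, 89.4]
tool_rot: [-3.14, 0.001, 0.837]
force: [0.2, -0.6, -2.0]
width: 19.5
gripper_force: 58.8
```

Call:
{"api": "play_rows", "payload": {
  "deltas": [0, 0, 0.5, 0, 0, 0, 0, 0, 0, 1, 0, 0, 0, 0, 0, 0, 1.5, 0, 0, 0, 0, 0, 0, 2, 0, 0, 0, 0]
}}

```text
clock: 22.3
eef_pos: [519.9, -190.7, 87.3]
tool_rot: [-3.14, 0.001, 0.837]
force: [-0.3, -0.5, -1.6]
width: 19.2
gripper_force: 58.8
```

Call:
{"api": "play_rows", "payload": {
  "deltas": [0, 0, 0.4, 0, 0, 0, 0, 0, 0, 0.8, 0, 0, 0, 0, 0, 0, 1.0, 0, 0, 0, 0]
}}

```text
clock: 22.68
eef_pos: [519.9, -190.7, 86.9]
tool_rot: [-3.14, 0.001, 0.837]
force: [-3.1, 1.2, 7.0]
width: 19.7
gripper_force: 60.0
```

Seated at the original height. Releasing and backing off straight up.

Call:
{"api": "play_rows", "payload": {
  "deltas": [0, 0, 0, 0, 0, 0, 0.3, 0, 0, 0, 0, 0, 0, 0.6, 0, 0, 0, 0, 0, 0, 1, 0, 0, 0, 0, 0, 0, 1, 0, 0, 0, 0, 0, 0, 1, 0, 0, -10, 0, 0, 0, 1, 0, 0, -40, 0, 0, 0, 1, 0, 0, -90, 0, 0, 0, 1, -20, 0, -150, 0, 0, 0, 1, -20, 0, -200, 0, 0, 0, 1]
}}

```text
clock: 23.92
eef_pos: [505.8, -207.1, 289.3]
tool_rot: [3.141, 0.001, 0.835]
force: [0.2, 0.3, 0.4]
width: 85.6
gripper_force: 0.0
```

Call:
{"api": "play_rows", "payload": {
  "deltas": [0, 0, 0, 0, 0, 0, 1, 0, 0, 0, 0, 0, 0, 1]
}}

```text
clock: 24.18
eef_pos: [506.4, -205.5, 286.4]
tool_rot: [-3.14, 0.001, 0.837]
force: [-0.2, 0.1, -0.2]
width: 85.4
gripper_force: 0.0
```

Run:
```python
from h import *
i=get_image("side")[:,:,::-1];w=get_image("wrist")[:,:,::-1];t=read_state();print(t["eef_pos"],t["force"],t["qd"].round(3))
c=camera_info("wrist");u=c["T"][:3,:3].T@(np.array([520,-191.3,80])-c["T"][:3,3]);u=(u/u[2])[:2]*c["fx"]+[c["cx"],c["cy"]];x,y=map(int,u);print(x,y)
cv2.imwrite("pics/z4.png",np.hstack([cv2.resize(i[120:200,320:400],(400,400)),cv2.resize(w[max(y-60,0):y+60,x-60:x+60],(400,400))]))
```

```text
[ 505.95407753 -205.23042143  285.16081469] [ 0.33152904 -0.43813744 -0.3334099 ] [-0.002  0.01   0.001 -0.001  0.001 -0.     0.001]
315 179
```

View pics/z4.png

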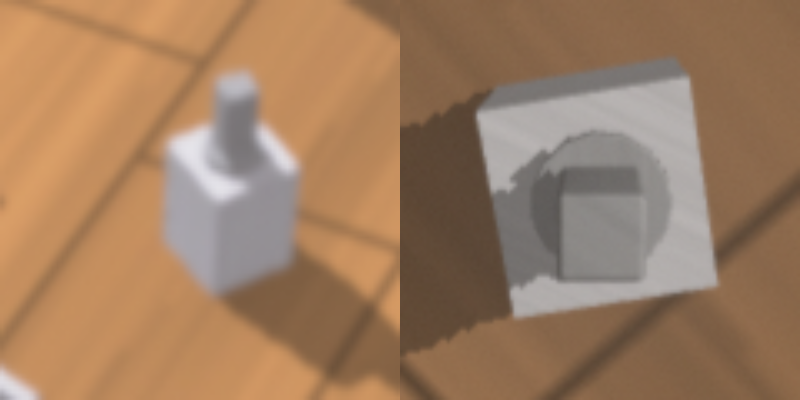

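The drift is upright with its guard flat on the socket block, as at the start, and the gripper is clear. Handing in.

```bash
python3 -c "from cell import finish_job;print(finish_job())"
```

```text
the job is handed in; nothing more can be done
None
```

The sleeve was pressed out of the bore, which the last wrist picture shows empty (I did not see it in the pan itself). Push forces read about 9 N at the ends of the moves, and the drift is fully home in its socket. The job was handed in at about 24 s.

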